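# Close the balance's draft shield and tare

## Task

An empty beaker stands on the pan of the analytical balance, and the glass top pane and the right-hand glass door of its draft shield have been left open. Push both gently forward with the fingertips until they are fully shut, without slamming them, and only then press the wide tare key below the display and let it come up again. Leave the beaker untouched, the left door shut and the other two keys unpressed, and do not lift, carry or shift any of the things standing round the balance.

Things in the scene. Friction and masses are not known exactly. Their poses are not given: they have to be found in the camera images.
- balance: the white and grey analytical balance, fixed in place: 320 mm deep, 200 wide, 246 high over the top ridge. Origin on the worktop under the case; its own +x points from front (keys, display) to back, +y left seen from the front, z up. Low key deck at own x -0.165 to -0.07, glass draft shield behind it (x -0.067 to 0.105, top glass at z 0.221), rear column to x 0.155. The front glass is fixed
- top_pane (a joint): travel of the glass top pane, m: 0 = fully shut (forward, at a stop), grows as it slides back along the balance's +x, up to 0.095. Stays where left; about 1.2 N of friction, no spring or latch
- top_pane_grip (a point): middle of the grey cross ridge on the top pane near the pane's front edge; moves with the pane. The ridge is 12 mm thick along the balance's x, 64 mm long along y and stands 25 mm above the glass (12 mm above and 13 mm below this point). Push its rear side towards the balance's -x to shut the pane
- right_door (a joint): travel of the right-hand glass side door, m: 0 = fully shut (forward, at a stop), grows as it slides back along the balance's +x, up to 0.095. Stays where left; about 1.2 N of friction, no spring or latch
- right_door_grip (a point): middle of the grey upright fin on the outside of the right-hand door (balance's -y side) near its front edge; moves with the door. The fin is 12 mm thick along the balance's x, stands out 34 mm from the glass (this point 19 mm out) and is 58 mm tall (29 mm above and below this point). Push its rear side towards the balance's -x to shut the door
- left_door (a joint): travel of the left-hand side door, built like the right one, m: it starts at 0 = shut and must stay shut
- tare_key (a joint): travel of the tare key, m: 0 = up, 0.003 = fully down; it springs back, about 1.4 N at first and 3.5 N when fully down
- tare_key_top (a point): centre of the top of the tare key, the wide white bar key (18 mm along the balance's x, 56 mm along y) in the middle of the key deck, in front of the display; it stands 5 mm above the deck and 71 mm in front of the front glass. Press it straight down
- power_key (a joint): travel of the small round white key (16 mm across) 70 mm to the left of the tare key's centre, m: 0 = up, 0.003 = down; not to be pressed
- menu_key (a joint): travel of the small round white key (16 mm across) 70 mm to the right of the tare key's centre, m: 0 = up, 0.003 = down; not to be pressed
- weigh_beaker: the small empty glass beaker on the pan inside the draft shield, loose, 42 mm across, 46 mm high; origin at the centre of its underside. Not to be touched
- dropper_bottle: bystander: loose amber dropper bottle, 36 mm across, 103 mm high, standing close to the right of the balance; origin at the centre of its underside
- vial: bystander: loose capped sample vial, 20 mm across, 53 mm high, standing close to the right of the balance; origin at the centre of its underside
- petri_dish: bystander: loose covered petri dish, 90 mm across, 15 mm high; origin at the centre of its underside
- round_bottle: bystander: loose white round plastic bottle, 46 mm across, 104 mm high; origin at the centre of its underside
- marker: bystander: loose marker pen lying flat, 131 mm long, 18 mm high; origin under its middle

How it is judged:
On the way, in this order (a step that is already met when the one before it is completed fails the run):
1. the top pane and the right-hand door are both fully shut (in either order) (value of joint each of top_pane, right_door below 0.003 m), for 0.2 s.
2. the tare key is pressed while the draft shield is shut (all of step 1 and value of joint tare_key above 0.002 m and value of joint left_door below 0.003 m), for 0.1 s.
At the end, for the whole second after the job is handed in: top pane, right-hand door and left-hand door all within 3 mm of fully shut; the tare key, pressed at least 2 mm down after both were shut, is up again (within 1 mm); the beaker stands still and upright on the pan within 8 mm of where it started (all of step 1 and value of joint left_door below 0.003 m and value of joint tare_key below 0.001 m and distance of weigh_beaker from where it was at the start of the episode below 0.008 m and angle between weigh_beaker's own z axis and vertical below 0.1 rad and linear speed of weigh_beaker below 0.02 m/s); the robot touches nothing.
It fails at once if the tare key is pressed (more than 1.5 mm) while the top pane or the right-hand door is still open by more than 5 mm (value of joint tare_key above 0.0015 m and value of joint any of top_pane, right_door above 0.005 m).
It fails at once if a pane or door is slammed (moves shut faster than 0.35 m/s) (velocity of joint any of top_pane, right_door below -0.35 m/s).
It fails at once if the left-hand door is opened by more than 5 mm, or the power key or the menu key is pressed (more than 1.5 mm) (value of joint any of power_key, menu_key above 0.0015 m or value of joint left_door above 0.005 m).
It fails at once if the robot touches the beaker, or the beaker is shifted more than 10 mm or tipped (contact force between any of the arm, the fingers and weigh_beaker above 0.3 N or distance of weigh_beaker from where it was at the start of the episode above 0.01 m or angle between weigh_beaker's own z axis and vertical above 0.25 rad).
It fails at once if one of the things round the balance is lifted, carried or shifted by more than 15 mm (distance of any of dropper_bottle, vial, petri_dish, round_bottle, marker from where it was at the start of the episode above 0.015 m).
It also fails if it takes over 43 s, if anything falls off the work surface, if the arm or the gripper's body presses on something with over 40 N, if the wrist force passes 120 N, or if a joint passes its speed limit or range.

## Robot

A 6-joint arm with a two-finger parallel gripper is mounted at the origin on a cart in front of the work surface, level with it; the furniture and walls round the work are solid. World frame = base frame: x ahead of the robot, y to its left, z up, the work surface at z = 0. Lengths are in m, angles in rad, forces in N, time in s.
With the tool pointing down it reaches from about 0.35 to 0.975 m from the base axis. Payload 4.9 kg.
Tool frame: the origin (TCP) lies at the very end of the fingers, on their centre line; the grasp point (between the pads) lies 19 mm behind it (ctrl.grip_point_offset is the distance from the TCP to the grasp point, in m); z points along the fingers, y is the line along which they close (so a half turn about z gives the same grasp; the last joint's range is limited). The gripper opens to 85 mm and grips with 20 to 120 N. Pads are 22 mm wide; open, the fingers measure 114 mm over their backs; the gripper's body (76 mm by 85 mm) begins 54 mm behind the grasp point. The pads swing forward as they close: fully open they stand 13 mm farther back than shut.
Start: joints at [1.167, 0.053, 1.613, -0, 1.476, -0.119], TCP at [0.176, 0.6, 0.231] pointing down, gripper open.
Joint ranges: [-3.01, 3.01], [-1.01, 2.22], [0.06, 2.58], [-1.02, 4.17], [0.09, 2.62], [-3.14, 3.14]. Speed limits (rad/s): [2.57, 2.57, 3.14, 3.14, 3.14, 3.14].

## Interface

Orientations are given as a rotation vector (axis times angle).
In Python, from station import ctrl gives the robot as it stands.
- The arm moves only by the tool send_rows, never from a script. Its argument "rows" is a list of rows, each a list of 3 entries, a list of its own where there are three numbers: the finger opening in cm, from 0 to 8.54, then the shift along the tool's x, y, z in cm, then the turn about the tool's z in degrees. A call has 1 to 10 rows; each row shifts and turns the commanded pose from where the row before left it, along the tool's axes as they then stand; what a row does not reach is not made up. A row lasts 1/8 s, in which the tool goes at most 62.5 mm and 10.7 degrees, less where a joint would pass 70% of its speed; a pose out of reach is approached as far as the arm can. A call with a gripper value outside its range is refused whole. The fingers move at their own pace and stop on an object; "newtons" is the grip in N (left out, the last holds). Time passes only in rows, so rows that do not move let the fingers close. It gives the time, the measured TCP pose, the force, the opening and the grip force at its end, in the units of the state.
- ctrl.get_obs(): the state, without advancing time (a new reading comes with each control period).
- ctrl.get_image(name): name is "scene" or "side" or "wrist"; returns a dict with "frame" (420x560x3 uint8, red, green, blue), "range_z" (420x560 float32, m along the optical axis (not along the pixel's ray), 0 where there is no reading), "fx", "fy", "cx", "cy" (pixels), "cam_to_world" (4x4, takes a point from camera to world coordinates). Camera axes: x right, y down, z forward; pixel columns grow to the right and rows downward; lengths in m; the calibration is good to about 2 mm. A picture is of the moment at which its call begins.
- ctrl.finish_job(): hands the job in; it is judged then, once.
The state is a dict: "t": time; "q": joint angles; "dq": joint speeds; "effort": joint torques, N m; "tool_pos": TCP position; "tool_rot": TCP orientation; "contact_force": force on the tool from outside, world axes, zero at the start; "wrist_torque": the same for the moment, N m; "opening": finger opening in m; "grip_force": force on a finger pad.
Only numpy, scipy, OpenCV 4.12 (cv2) and the standard library are available. Lean on these libraries where they do the work, as an engineer would, in place of code of your own. Each camera call takes 0.05 s, during which the arm holds its last target. There are 200 camera calls.

## Working session

There is one attempt and no reset: what is moved stays moved. The work goes in short steps, Python scripts to look and compute and a tool call to move; the robot and the scene stay as the last step left them, time stands still between calls to the robot, and variables do not carry over. Pictures are saved under pics/ and viewed, at most 10 in all, crops included, and the job is handed in when it is done.

Besides the shell and the picture viewer there is one more tool, called after ">>>" in YAML: its name, and indented under it one key for each argument. send_rows: Moves the arm, as the interface text tells. Its arguments: {"type":"object","properties":{"rows":{"type":"array","items":{"type":"array"}},"newtons":{"type":"number"}},"required":["rows"]}

```bash
mkdir -p pics
cat > h.py <<'E'
import numpy as np,cv2
from station import ctrl
def shot(n,fn):
    d=ctrl.get_image(n); np.savez('pics/'+fn+'.npz',**d)
    cv2.imwrite('pics/'+fn+'.png',d['frame'][:,:,::-1]); return d
def pt(d,u,v):
    z=float(d['range_z'][int(v),int(u)]); 
    return (d['cam_to_world']@[(u-d['cx'])*z/d['fx'],(v-d['cy'])*z/d['fy'],z,1])[:3]
def ray(d,u,v,h):
    M=d['cam_to_world']; r=M[:3,:3]@[(u-d['cx'])/d['fx'],(v-d['cy'])/d['fy'],1]
    o=M[:3,3]; return o+r*(h-o[2])/r[2]
E
python3 - <<'E'
from h import *
o=ctrl.get_obs();print(o['t'],o['tool_pos'],o['tool_rot'])
for n in('scene','side'):
    d=shot(n,n+'1');print(n,d['fx'],d['cam_to_world'].round(3))
E
```

```text
0.0 [0.17534952 0.59925328 0.23007098] [-0.44574566 -3.10929417  0.00311351]
scene 425.7764717747482 [[ 0.059  0.695 -0.717  1.192]
 [ 0.998 -0.036  0.047 -0.043]
 [ 0.007 -0.719 -0.695  0.815]
 [ 0.     0.     0.     1.   ]]
side 498.1612715473948 [[ 0.696 -0.568  0.44  -0.05 ]
 [-0.718 -0.537  0.443 -0.557]
 [-0.015 -0.624 -0.781  1.15 ]
 [ 0.     0.     0.     1.   ]]
```

View pics/scene1.png

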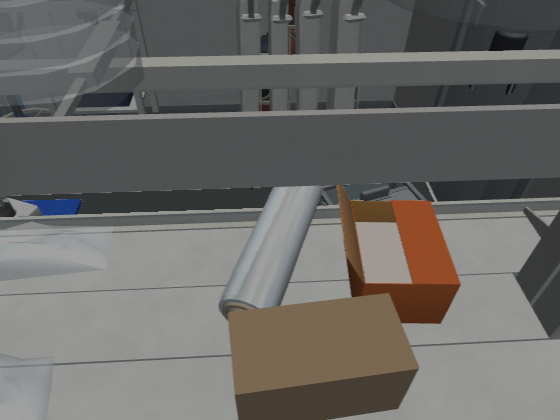

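View pics/side1.png

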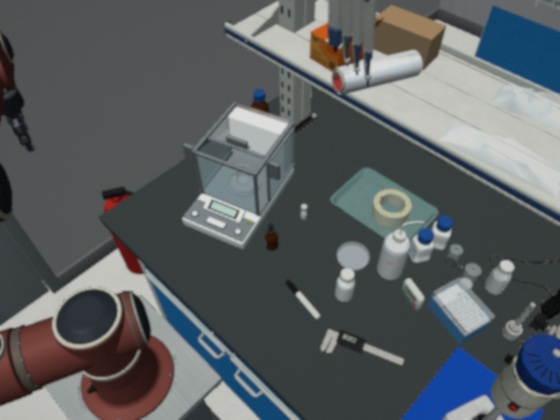

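The scene camera is blocked by the shelf. The side view shows the balance at about (240,170) px, with the top ridge near (237,140), the right fin near (275,170), the keys near (215,222), the dropper at (271,238) and the vial at (304,211). I'll crop in closer.

Run:
```python
from h import *
d=dict(np.load('pics/side1.npz'));f=d['frame'][90:255,170:330,::-1]
cv2.imwrite('pics/crop1.png',cv2.resize(f,None,fx=3.6,fy=3.6,interpolation=cv2.INTER_CUBIC))
for u,v in [(186,216),(245,240),(215,222),(195,213),(237,232),(237,140),(229,153),(275,170),(271,245),(304,215),(293,180)]: print(u,v,pt(d,u,v).round(3))
```

```text
186 216 [0.379 0.239 0.044]
245 240 [0.44  0.062 0.037]
215 222 [0.418 0.159 0.051]
195 213 [0.4   0.223 0.052]
237 232 [0.438 0.09  0.05 ]
237 140 [0.556 0.195 0.243]
229 153 [0.623 0.324 0.058]
275 170 [0.574 0.074 0.202]
271 245 [0.481 0.004 0.028]
304 215 [0.621 0.009 0.026]
293 180 [ 0.718  0.142 -0.004]
```

View pics/crop1.png

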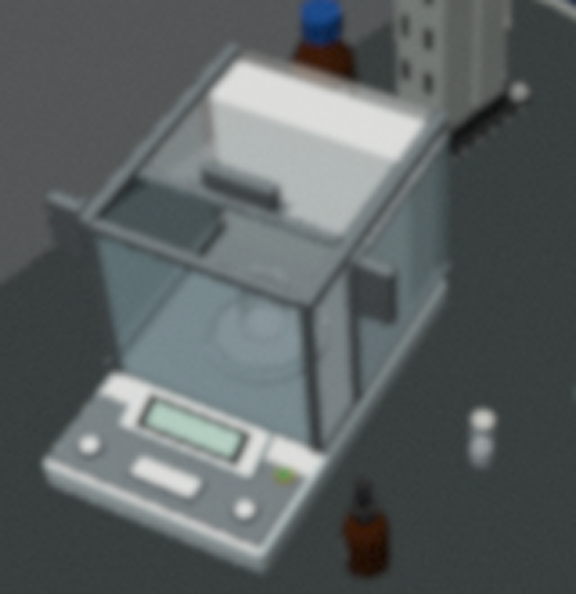

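```bash
cat > m.py <<'E'
from h import *
d=dict(np.load('pics/side1.npz'))
v,u=np.mgrid[0:420,0:560]; z=d['range_z']
P=np.stack([(u-d['cx'])*z/d['fx'],(v-d['cy'])*z/d['fy'],z,np.ones_like(z)],-1)@d['cam_to_world'].T
P=P[...,:3]
# keys: bright blobs
g=d['frame'].min(-1); key=[]
for (a,b) in [(194.7,213.3),(216.1,222.2),(238,231.4)]:
    w=np.s_[int(b)-7:int(b)+8,int(a)-12:int(a)+13]
    m=np.uint8(g[w]>175); n,l,s,c=cv2.connectedComponentsWithStats(m)
    k=l[7,12]; cc=c[k]+[int(a)-12,int(b)-7]; p=np.median(P[w][l==k],0)
    r=ray(d,*cc,p[2]); key.append(r); print(cc,s[k,4],p.round(4),r.round(4))
e=key[0]-key[2]; yaw=np.arctan2(-e[0],e[1]); print('span',np.linalg.norm(e[:2]),'yaw',np.degrees(yaw))
R=np.array([[np.cos(yaw),-np.sin(yaw)],[np.sin(yaw),np.cos(yaw)]])
O=key[1][:2]+R@[0.138,0]; print('O',O)
B=P.copy(); B[...,:2]=(P[...,:2]-O)@R
def box(n,x,y,zz):
    m=(B[...,0]>x[0])&(B[...,0]<x[1])&(B[...,1]>y[0])&(B[...,1]<y[1])&(B[...,2]>zz[0])&(B[...,2]<zz[1])&(z>0)
    q=B[m]; print(n,len(q),np.percentile(q,[3,50,97],0).round(4).tolist() if len(q) else'')
box('ridge',(-.06,.08),(-.06,.06),(.229,.26))
box('fin',(-.08,.1),(-.14,-.107),(.1,.25))
box('leftfin',(-.09,.1),(.107,.145),(.1,.25))
box('column',(.1,.17),(-.1,.1),(.1,.3))
box('dropper',(-.2,-.05),(-.25,-.12),(.01,.12))
box('vial',(-.05,.12),(-.3,-.12),(.01,.12))
m=(z>0)&(P[...,2]>.26)&(P[...,0]<1.0)&(P[...,0]>.3); q=P[m]
print(len(q), np.percentile(q,[1,50,99],0).round(3))
m&=P[...,0]<.85; print(P[m][::max(1,m.sum()//15)].round(2).tolist())
E
python3 m.py
```

```text
[194.38461538 212.61538462] 13 [0.4004 0.2242 0.0515] [0.4003 0.2258 0.0515]
[215.58510638 221.79787234] 94 [0.42   0.1584 0.0514] [0.4199 0.1581 0.0514]
[237.5        230.71428571] 14 [0.4408 0.0912 0.0504] [0.4413 0.0921 0.0504]
span 0.13989897915382984 yaw 17.054772166623504
O [0.5518175 0.1985487]
ridge 156 [[-0.0035, -0.0313, 0.2297], [-0.0001, -0.0009, 0.2413], [0.0088, 0.0286, 0.2471]]
fin 184 [[-0.0187, -0.1352, 0.1674], [-0.0155, -0.1226, 0.1988], [-0.008, -0.1081, 0.2216]]
leftfin 126 [[-0.0617, 0.1091, 0.1674], [-0.0585, 0.1206, 0.2006], [-0.0509, 0.134, 0.2229]]
column 1057 [[0.1011, -0.0997, 0.1363], [0.1264, -0.0151, 0.2196], [0.1538, 0.0897, 0.2247]]
dropper 258 [[-0.1287, -0.175, 0.0139], [-0.1178, -0.162, 0.0504], [-0.1036, -0.145, 0.1004]]
vial 144 [[0.0086, -0.2942, 0.0113], [0.0205, -0.2026, 0.0225], [0.116, -0.1873, 0.0548]]
40239 [[ 0.36  -0.662  0.27 ]
 [ 0.782 -0.128  0.383]
 [ 0.994  0.965  0.721]]
[[0.36, 0.96, 0.42], [0.73, -0.02, 0.62], [0.77, -0.31, 0.7], [0.74, 0.02, 0.56], [0.73, -0.06, 0.58], [0.75, -0.02, 0.52], [0.78, 0.16, 0.37], [0.8, -0.04, 0.41], [0.82, -0.13, 0.37], [0.78, -0.21, 0.37], [0.79, -0.35, 0.41], [0.75, -0.32, 0.36], [0.78, -0.47, 0.37], [0.42, -0.61, 0.43], [0.4, -0.61, 0.34], [0.4, -0.67, 0.27]]
```

>>> send_rows:
  rows:
    - [0,[0,0,-2],-8.35]
    - [0,[0,0,-2],-8.35]
    - [0,[0,0,-2],-8.35]
    - [0,[0,0,-2],-8.35]
    - [0,[-1.9,-3.5,0],0]
    - [0,[-1.9,-3.5,0],0]
    - [0,[-1.9,-3.5,0],0]
    - [0,[-1.9,-3.5,0],0]
    - [0,[-1.9,-3.5,0],0]
    - [0,[-1.9,-3.5,0],0]
  newtons: 20

```text
t: 1.35
tool_pos: [0.3468, 0.4314, 0.3107]
tool_rot: [0.467, -3.106, 0.001]
contact_force: [0.5, 0.7, 0.3]
opening: 0.0
grip_force: 0.0
```

>>> send_rows:
  rows:
    - [0,[-1.9,-3.5,0],0]
    - [0,[-1.9,-3.5,0],0]
    - [0,[-1.9,-3.5,0],0]
    - [0,[-1.9,-3.5,0],0]
    - [0,[-1.9,-3.5,0],0]
    - [0,[-1.9,-3.5,0],0]
    - [0,[-1.9,-3.5,0],0]
    - [0,[0,0,0],0]

```text
t: 2.35
tool_pos: [0.5464, 0.2355, 0.3102]
tool_rot: [0.461, -3.106, 0.001]
contact_force: [-0.7, 0.7, -0.2]
opening: 0.0002
grip_force: 0.0
```

```bash
cat >> h.py <<'E'
yaw=np.radians(17.05);R=np.array([[np.cos(yaw),-np.sin(yaw)],[np.sin(yaw),np.cos(yaw)]]);O=np.array([.5518,.1985])
def own():
    o=ctrl.get_obs();p=np.array(o['tool_pos']);r=cv2.Rodrigues(np.array(o['tool_rot'],float))[0]
    print('t',o['t'],'own',((p[:2]-O)@R).round(4),'z',p[2].round(4),'head',np.degrees(np.arctan2(r[1,0],r[0,0])).round(2),'F own',(np.array(o['contact_force'][:2])@R).round(2),round(o['contact_force'][2],2),'open',round(o['opening'],4))
E
python3 -c "
from h import *
own(); shot('side','side2');shot('wrist','wrist2')"
```

```text
t 2.35 own [0.0057 0.037 ] z 0.3102 head -163.12 F own [-0.48  0.89] -0.22 open 0.0002
```

>>> send_rows:
  rows:
    - [0,[-1.0,-1.3,0],0]
    - [0,[-1.0,-1.2,0],0]
    - [0,[-0.9,-1.2,0],0]
    - [0,[0,0,0],0]
    - [0,[0,0,2],0]
    - [0,[0,0,2],0]
    - [0,[0,0,2],0]
    - [0,[0,0,1.2],0]
    - [0,[0,0,0.5],0]
    - [0,[0,0,0],0]

```text
t: 3.7
tool_pos: [0.584, 0.2106, 0.2342]
tool_rot: [0.467, -3.107, -0.0]
contact_force: [0.1, 0.0, 0.7]
opening: 0.0
grip_force: 0.0
```

```bash
python3 -c "
from h import *
own(); f=shot('side','side3')['frame'][90:255,170:330,::-1]
cv2.imwrite('pics/crop3.png',cv2.resize(f,None,fx=3.6,fy=3.6,interpolation=cv2.INTER_CUBIC))"
```

```text
t 3.7 own [0.0343 0.0022] z 0.2342 head -162.91 F own [0.08 0.01] 0.69 open 0.0
```

View pics/crop3.png

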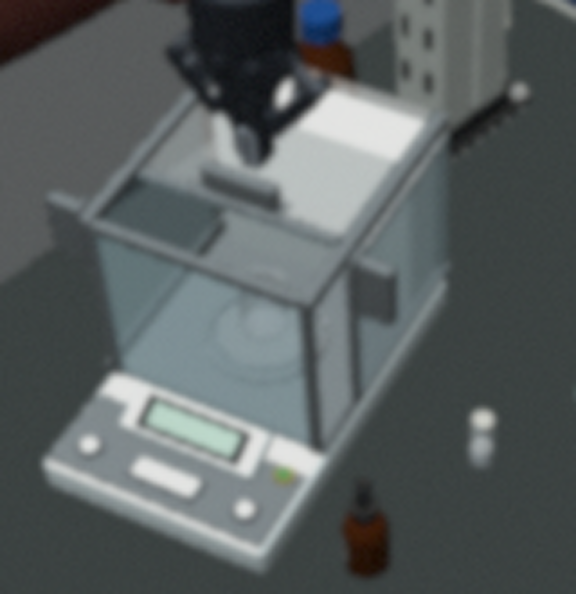

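The closed fingertips, around crop (255,145), sit just behind the ridge at (240,185). Next I push the pane forward.

>>> send_rows:
  rows:
    - [0,[0.3,0,0.3],0]
    - [0,[0.6,0,0],0]
    - [0,[0.6,0,0],0]
    - [0,[0.6,0,0],0]
    - [0,[0.6,0,0],0]
    - [0,[0.6,0,0],0]
    - [0,[0.6,0,0],0]
    - [0,[0.6,0,0],0]
    - [0,[0.6,0,0],0]
    - [0,[0,0,0],0]

```text
t: 5.0
tool_pos: [0.5345, 0.1954, 0.2311]
tool_rot: [0.466, -3.106, 0.0]
contact_force: [-0.1, 0.5, -0.2]
opening: -0.0002
grip_force: 0.0
```

```bash
python3 -c "
from h import *
own()"
```

```text
t 5.0 own [-0.0175  0.0021] z 0.2311 head -162.92 F own [0.03 0.54] -0.19 open -0.0002
```

>>> send_rows:
  rows:
    - [0,[0.5,0,0],0]
    - [0,[0.5,0,0],0]
    - [0,[0.4,0,0],0]
    - [0,[0.2,0,0],0]

```text
t: 5.5
tool_pos: [0.5228, 0.1918, 0.2313]
tool_rot: [-0.465, 3.097, 0.003]
contact_force: [17.2, 6.6, -9.3]
opening: -0.0002
grip_force: 9.2
```

```bash
python3 -c "
from h import *
own();d=shot('side','side4');f=d['frame'][90:255,170:330,::-1]
cv2.imwrite('pics/crop4.png',cv2.resize(f,None,fx=3.6,fy=3.6,interpolation=cv2.INTER_CUBIC))"
```

```text
t 5.5 own [-0.0297  0.0021] z 0.2313 head -162.93 F own [18.38  1.25] -9.26 open -0.0002
```

View pics/crop4.png

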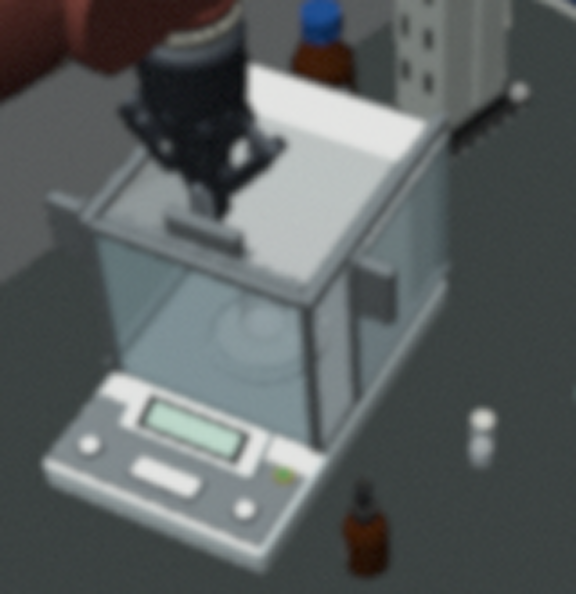

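The pane now sits against the front frame, with the ridge at crop (205,232), and the stop gives 18 N. Next is the door.

>>> send_rows:
  rows:
    - [0,[-0.5,0,0],0]
    - [0,[-0.8,0,0],0]
    - [0,[0,0,-2],0]
    - [0,[0,0,-3],0]
    - [0,[-0.8,-2.5,-1],0]
    - [0,[-0.9,-2.5,0],0]
    - [0,[-0.9,-2.6,0],0]
    - [0,[-0.9,-2.6,0],0]
    - [0,[-0.9,-2.5,0],0]
    - [0,[0,0,0],0]

```text
t: 6.8
tool_pos: [0.6126, 0.0849, 0.292]
tool_rot: [-0.463, 3.107, -0.0]
contact_force: [-0.7, 0.3, -0.6]
opening: 0.0
grip_force: 0.0
```

```bash
python3 -c "
from h import *
own()"
```

```text
t 6.8 own [ 0.0248 -0.1265] z 0.292 head -163.04 F own [-0.55  0.46] -0.6 open 0.0
```

>>> send_rows:
  rows:
    - [0,[0,0,2],0]
    - [0,[0,0,2],0]
    - [0,[0,0,2],0]
    - [0,[0,0,2],0]
    - [0,[0,0,2],0]
    - [0,[0,0,1],0]
    - [0,[0,0,0],0]

```text
t: 7.68
tool_pos: [0.6118, 0.0862, 0.181]
tool_rot: [-0.466, 3.107, -0.0]
contact_force: [0.3, -0.1, -0.0]
opening: 0.0
grip_force: 0.0
```

```bash
python3 -c "
from h import *
own();d=shot('side','side5');f=d['frame'][90:255,170:330,::-1]
cv2.imwrite('pics/crop5.png',cv2.resize(f,None,fx=3.6,fy=3.6,interpolation=cv2.INTER_CUBIC))"
```

```text
t 7.675 own [ 0.0245 -0.125 ] z 0.181 head -162.92 F own [ 0.23 -0.16] -0.05 open 0.0
```

View pics/crop5.png

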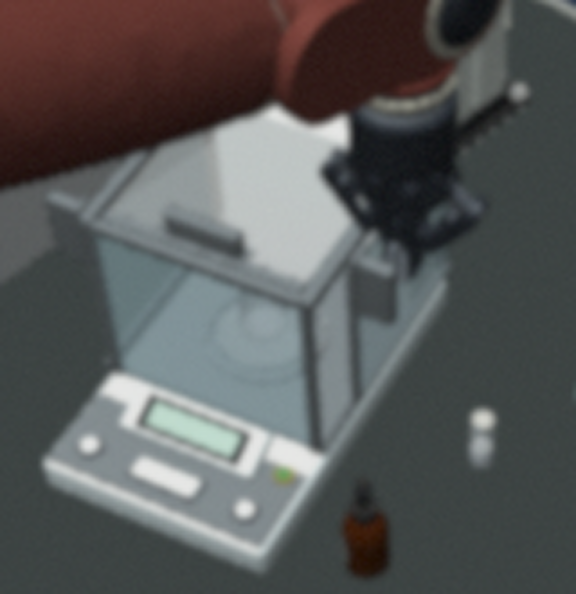

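The finger is behind the fin (crop 410,270) and touching nothing. I push forward from here.

>>> send_rows:
  rows:
    - [0,[0.6,0,0],0]
    - [0,[0.6,0,0],0]
    - [0,[0.6,0,0],0]
    - [0,[0.6,0,0],0]
    - [0,[0.6,0,0],0]
    - [0,[0.6,0,0],0]
    - [0,[0.6,0,0],0]
    - [0,[0.6,0,0],0]
    - [0,[0.6,0,0],0]
    - [0,[0,0,0],0]

```text
t: 8.98
tool_pos: [0.5594, 0.0702, 0.1811]
tool_rot: [0.466, -3.106, 0.0]
contact_force: [0.1, 1.2, 0.7]
opening: 0.0003
grip_force: 0.0
```

>>> send_rows:
  rows:
    - [0,[0.4,0,0],0]
    - [0,[0.4,0,0],0]
    - [0,[0.2,0,0],0]
    - [0,[0,0,0],0]

```text
t: 9.48
tool_pos: [0.5562, 0.0694, 0.1827]
tool_rot: [-0.464, 3.09, 0.004]
contact_force: [20.0, 6.8, -4.3]
opening: 0.0002
grip_force: 0.0
```

```bash
python3 -c "
from h import *
own()"
```

```text
t 9.475 own [-0.0337 -0.1247] z 0.1827 head -162.91 F own [21.06  0.62] -4.3 open 0.0002
```

>>> send_rows:
  rows:
    - [0,[-0.5,0,0],0]
    - [0,[-0.8,0,0],0]
    - [0,[0,0,-3],0]
    - [0,[0,0,-4],0]
    - [0,[0,0,-4],0]
    - [0,[1.5,2,-1],0]
    - [0,[2.5,2.7,0],0]
    - [0,[2.5,2.7,0],0]
    - [0,[2.5,2.7,0],0]
    - [0,[2.2,2.4,0],0]

```text
t: 10.72
tool_pos: [0.4176, 0.1581, 0.3009]
tool_rot: [0.466, -3.105, 0.0]
contact_force: [0.2, 0.5, 0.3]
opening: 0.0
grip_force: 0.0
```

```bash
sed -e "s/'pics\/side1.npz'/'pics\/side6.npz'/" -e '/^# keys/,/^O=/d' m.py > m2.py
python3 - <<'E'
from h import *
own();d=shot('side','side6');f=d['frame'][90:255,170:330,::-1]
cv2.imwrite('pics/crop6.png',cv2.resize(f,None,fx=3.6,fy=3.6,interpolation=cv2.INTER_CUBIC))
E
python3 m2.py|head -3
```

```text
t 10.725 own [-0.1401  0.0008] z 0.3009 head -162.92 F own [0.37 0.45] 0.31 open 0.0
ridge 154 [[-0.0562, -0.0318, 0.2299], [-0.0525, -0.0026, 0.242], [-0.0442, 0.028, 0.2473]]
fin 184 [[-0.0563, -0.1345, 0.1684], [-0.0522, -0.1218, 0.1986], [-0.0435, -0.1077, 0.2213]]
leftfin 121 [[-0.0615, 0.1091, 0.168], [-0.0589, 0.1207, 0.199], [-0.0537, 0.134, 0.2229]]
```

View pics/crop6.png

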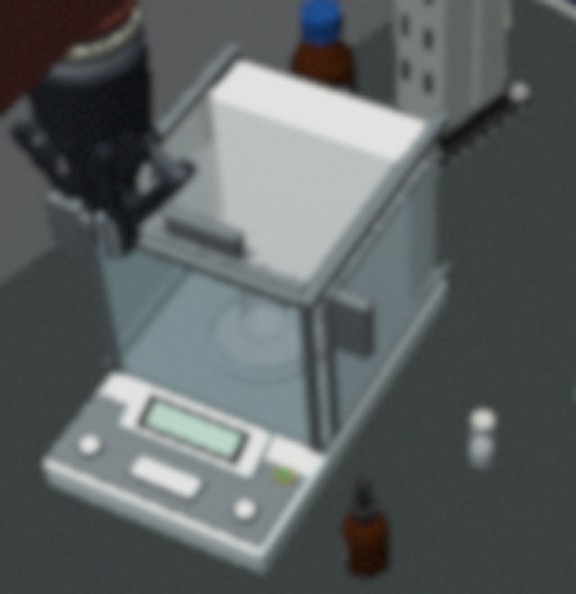

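The right fin looks about 5 mm off mirror symmetry with the left one. That could be yaw error in my estimate or a small remaining gap, so I'm checking the yaw on longer features.

```bash
cat >> m2.py <<'E'
print('---')
def yawfit(n,x,y,zz,ax):
    m=(B[...,0]>x[0])&(B[...,0]<x[1])&(B[...,1]>y[0])&(B[...,1]<y[1])&(B[...,2]>zz[0])&(B[...,2]<zz[1])&(z>0)
    q=B[m]; 
    # bin along one axis, extreme edge across the other
    a,b=(q[:,1],q[:,0]) if ax=='y' else (q[:,0],q[:,1])
    for s in(5,50,95):
        k=np.round(a/.01); c=[(a[k==i].mean(),np.percentile(b[k==i],s)) for i in np.unique(k) if (k==i).sum()>4]
        c=np.array(c); p=np.polyfit(c[:,0],c[:,1],1); print(n,s,len(c),'slope deg',np.degrees(np.arctan(p[0])).round(2),'resid',np.std(c[:,1]-np.polyval(p,c[:,0])).round(4))
yawfit('columnfront top',(.09,.16),(-.09,.07),(.216,.228),'y')
yawfit('front case',(-.2,-.13),(-.09,.09),(.01,.06),'y')
yawfit('ridge',(-.07,-.03),(-.03,.03),(.229,.26),'y')
yawfit('fin R',(-.08,-.03),(-.132,-.108),(.17,.22),'y')
yawfit('right case',(-.15,.14),(-.12,-.09),(.01,.06),'x')
E
python3 m2.py|sed '1,/---/d'
```

```text
columnfront top 5 17 slope deg -0.45 resid 0.0015
columnfront top 50 17 slope deg -3.49 resid 0.007
columnfront top 95 17 slope deg -2.2 resid 0.0127
front case 5 19 slope deg -0.13 resid 0.0006
front case 50 19 slope deg -0.31 resid 0.0016
front case 95 19 slope deg 0.07 resid 0.0012
ridge 5 7 slope deg 0.01 resid 0.0005
ridge 50 7 slope deg -0.91 resid 0.0003
ridge 95 7 slope deg -1.62 resid 0.0009
fin R 5 3 slope deg -0.35 resid 0.0002
fin R 50 3 slope deg -0.57 resid 0.0
fin R 95 3 slope deg 1.79 resid 0.0004
right case 5 30 slope deg -0.15 resid 0.0006
right case 50 30 slope deg -0.31 resid 0.0011
right case 95 30 slope deg -1.16 resid 0.0025
```

Run:
```python
from h import *
d=shot('wrist','wrist7');M=d['cam_to_world'];print(M.round(3),d['fx'])
for x,y in[(-.055,.12),(-.055,-.12),(-.055,0),(-.138,0)]:
    p=np.r_[O+R@[x,y],.222,1];c=np.linalg.inv(M)@p;print((x,y),c[:2]/c[2]*d['fx']+[d['cx'],d['cy']])
```

```text
[[-0.296  0.923  0.245  0.353]
 [ 0.955  0.285  0.079  0.141]
 [ 0.003  0.258 -0.966  0.444]
 [ 0.     0.     0.     1.   ]] 343.9126354367655
(-0.055, 0.12) [433.20180409 333.71396892]
(-0.055, -0.12) [107.87551172 333.37670585]
(-0.055, 0) [270.78724229 333.54559509]
(-0.138, 0) [270.64134552 226.05573237]
```

View pics/wrist7.png

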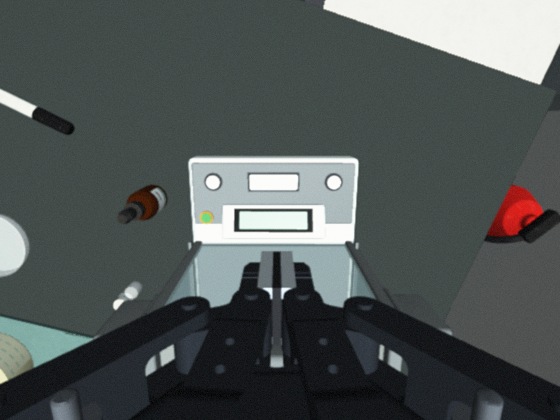

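The wrist view shows the keys at (213,182), (273,182) and (334,182), and both fins at the edges, around (130,305) and (425,305). I'll measure the fins and key here from near.

Run:
```python
from h import *
d=dict(np.load('pics/wrist7.npz'));z=d['range_z'];v,u=np.mgrid[0:420,0:560]
P=(np.stack([(u-d['cx'])*z/d['fx'],(v-d['cy'])*z/d['fy'],z,np.ones_like(z)],-1)@d['cam_to_world'].T)[...,:3]
g=d['frame'].min(-1);K=[]
for a,b in[(334,182),(273,182),(213,182)]:
    w=np.s_[b-13:b+14,a-29:a+30];n,l,s,c=cv2.connectedComponentsWithStats(np.uint8(g[w]>205));k=l[13,29]
    h=np.median(P[w][l==k][:,2]);r=ray(d,*(c[k]+[a-29,b-13]),.0515);K.append(r);print(s[k],h.round(4),'own',((r[:2]-O)@R).round(4))
e=K[0]-K[2];print('yaw',np.degrees(np.arctan2(-e[0],e[1])),np.linalg.norm(e))
B=P.copy();B[...,:2]=(P[...,:2]-O)@R
for n,s in(('L',1),('R',-1)):
    m=(z>0)&(B[...,1]*s>.108)&(B[...,1]*s<.14)&(B[...,2]>.15)&(B[...,2]<.235)&(B[...,0]<0)&(B[...,0]>-.09);q=B[m]
    print(n,len(q),np.percentile(q,[2,10,50,90],0).round(4).tolist(), u[m].min(),u[m].max(),v[m].min(),v[m].max())
    t=B[m&(B[...,2]>.21)];print('  top',len(t),t.min(0) if len(t) else'')
cv2.imwrite('pics/w7c.png',np.hstack([cv2.resize(d['frame'][225:345,a:a+120,::-1],None,fx=3.3,fy=3.3,interpolation=2) for a in(85,350)]))
```

```text
[ 23   7  13  13 137] 0.0526 own [-0.1382  0.0706]
[  6   6  48  15 713] 0.0524 own [-0.1381  0.0008]
[ 22   7  14  13 139] 0.0525 own [-0.1381 -0.0696]
yaw 17.11023756129448 0.14026334504316454
L 962 [[-0.0587, 0.1089, 0.1669], [-0.0585, 0.1118, 0.1734], [-0.0579, 0.1231, 0.1942], [-0.0573, 0.1315, 0.2153]] 394 451 294 334
  top 172 [-0.05908823  0.11767705  0.21005972]
R 846 [[-0.0524, -0.1328, 0.1666], [-0.0521, -0.1305, 0.1723], [-0.0515, -0.1225, 0.1917], [-0.0509, -0.1117, 0.2114]] 93 150 300 339
  top 103 [-0.0527041  -0.13355289  0.21000568]
```

View pics/w7c.png

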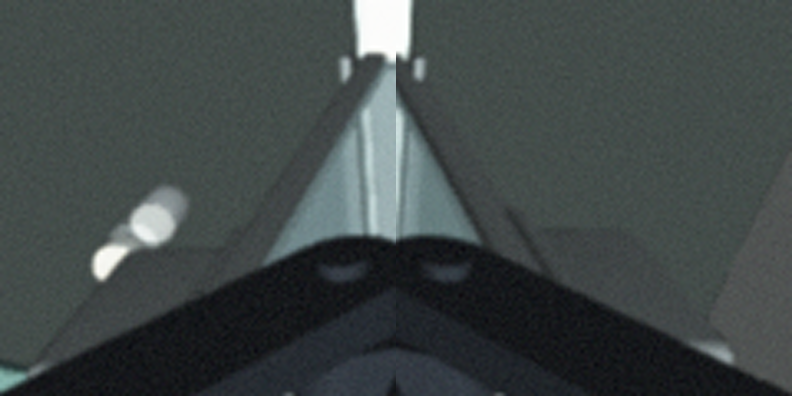

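The near view confirms yaw 17.1°, and the right fin is still about 6 mm behind the left, so the door isn't quite shut. I'll go back, push again and measure while pushing.

>>> send_rows:
  rows:
    - [0,[-2.7,-2.5,0],0]
    - [0,[-2.7,-2.5,0],0]
    - [0,[-2.7,-2.5,0],0]
    - [0,[-2.7,-2.5,0],0]
    - [0,[-2.7,-2.5,0],0]
    - [0,[0,0,0],0]
    - [0,[0,0,3],0]
    - [0,[0,0,3],0]
    - [0,[0,0,3],0]
    - [0,[0,0,1.6],0]

```text
t: 12.08
tool_pos: [0.5835, 0.0781, 0.193]
tool_rot: [0.466, -3.103, -0.001]
contact_force: [0.4, 1.1, -0.1]
opening: 0.0
grip_force: 0.0
```

>>> send_rows:
  rows:
    - [0,[0.5,0,0],0]
    - [0,[0.5,0,0],0]
    - [0,[0.5,0,0],0]
    - [0,[0.5,0,0],0]
    - [0,[0.4,0,0],0]
    - [0,[0.4,0,0],0]
    - [0,[0.3,0,0],0]
    - [0,[0.2,0,0],0]
    - [0,[0,0,0],0]

```text
t: 13.2
tool_pos: [0.5555, 0.0689, 0.1958]
tool_rot: [-0.466, 3.1, 0.001]
contact_force: [9.8, 3.6, -3.0]
opening: -0.0
grip_force: 4.8
```

```bash
python3 - <<'E'
from h import *
own();shot('side','side8')
E
for i in 4 6 8; do echo side$i; sed "s/side6/side$i/" m2.py > m3.py; python3 m3.py|head -3; done
```

```text
t 13.2 own [-0.0344 -0.125 ] z 0.1958 head -162.92 F own [10.39  0.61] -2.96 open -0.0
side4
ridge 221 [[-0.0565, -0.0301, 0.2306], [-0.0503, -0.0029, 0.2433], [-0.03, 0.0277, 0.2567]]
fin 182 [[-0.0188, -0.1344, 0.1689], [-0.0155, -0.1224, 0.1985], [-0.0073, -0.1081, 0.2217]]
leftfin 126 [[-0.0624, 0.1091, 0.1692], [-0.0587, 0.1207, 0.2015], [-0.0511, 0.1325, 0.2238]]
side6
ridge 154 [[-0.0562, -0.0318, 0.2299], [-0.0525, -0.0026, 0.242], [-0.0442, 0.028, 0.2473]]
fin 184 [[-0.0563, -0.1345, 0.1684], [-0.0522, -0.1218, 0.1986], [-0.0435, -0.1077, 0.2213]]
leftfin 121 [[-0.0615, 0.1091, 0.168], [-0.0589, 0.1207, 0.199], [-0.0537, 0.134, 0.2229]]
side8
ridge 158 [[-0.0567, -0.031, 0.2307], [-0.0528, -0.0011, 0.2416], [-0.0436, 0.0288, 0.2474]]
fin 304 [[-0.0615, -0.1386, 0.1681], [-0.0544, -0.1248, 0.2152], [-0.0349, -0.1086, 0.2484]]
leftfin 88 [[-0.0612, 0.1091, 0.1673], [-0.0591, 0.1203, 0.1899], [-0.0557, 0.132, 0.2166]]Traceback (most recent call last):
  File "m3.py", line 31, in <module>
    yawfit('fin R',(-.08,-.03),(-.132,-.108),(.17,.22),'y')
    ~~~~~~^^^^^^^^^^^^^^^^^^^^^
[... 330 characters left out ...]
ional, but 2 were indexed
m3.py:27: RankWarning: Polyfit may be poorly conditioned
  c=np.array(c); p=np.polyfit(c[:,0],c[:,1],1); print(n,s,len(c),'slope deg',np.degrees(np.arctan(p[0])).round(2),'resid',np.std(c[:,1]-np.polyval(p,c[:,0])).round(4))
m3.py:27: RankWarning: Polyfit may be poorly conditioned
  c=np.array(c); p=np.polyfit(c[:,0],c[:,1],1); print(n,s,len(c),'slope deg',np.degrees(np.arctan(p[0])).round(2),'resid',np.std(c[:,1]-np.polyval(p,c[:,0])).round(4))
m3.py:27: RankWarning: Polyfit may be poorly conditioned
  c=np.array(c); p=np.polyfit(c[:,0],c[:,1],1); print(n,s,len(c),'slope deg',np.degrees(np.arctan(p[0])).round(2),'resid',np.std(c[:,1]-np.polyval(p,c[:,0])).round(4))
```

Under the push the fin lines up with the left one, so the door must have rebounded or been dragged when I backed off. This time I unload slowly.

>>> send_rows:
  rows:
    - [0,[-0.1,0,0],0]
    - [0,[-0.1,0,0],0]
    - [0,[-0.1,0,0],0]
    - [0,[-0.1,0,0],0]
    - [0,[-0.1,0,0],0]
    - [0,[-0.1,0,0],0]
    - [0,[-0.1,0,0],0]
    - [0,[-0.1,0,0],0]
    - [0,[-0.1,0,0],0]
    - [0,[-0.1,0,0],0]

```text
t: 14.5
tool_pos: [0.563, 0.0713, 0.1953]
tool_rot: [0.467, -3.107, -0.0]
contact_force: [0.1, 0.2, 0.6]
opening: 0.0003
grip_force: 0.0
```

```bash
python3 - <<'E'
from h import *
own();shot('side','side9')
E
sed "s/side6/side9/" m2.py > m3.py; python3 m3.py 2>&1|head -3
```

```text
t 14.5 own [-0.0266 -0.1249] z 0.1953 head -162.92 F own [0.1  0.14] 0.56 open 0.0003
m3.py:27: RankWarning: Polyfit may be poorly conditioned
  c=np.array(c); p=np.polyfit(c[:,0],c[:,1],1); print(n,s,len(c),'slope deg',np.degrees(np.arctan(p[0])).round(2),'resid',np.std(c[:,1]-np.polyval(p,c[:,0])).round(4))
m3.py:27: RankWarning: Polyfit may be poorly conditioned
```

```bash
cat > fin.py <<'E'
import sys;from h import *
d=dict(np.load(sys.argv[1]));z=d['range_z'];v,u=np.mgrid[0:420,0:560]
P=(np.stack([(u-d['cx'])*z/d['fx'],(v-d['cy'])*z/d['fy'],z,np.ones_like(z)],-1)@d['cam_to_world'].T)[...,:3]
P[...,:2]=(P[...,:2]-O)@R
for n,a,b,z0,z1 in(('L',.108,.132,.17,.19),('R',-.132,-.108,.17,.19),('T',-.028,.028,.23,.242)):
    m=(z>0)&(P[...,1]>a)&(P[...,1]<b)&(P[...,2]>z0)&(P[...,2]<z1)&(P[...,0]<0)&(P[...,0]>-.09)
    q=P[m];print(n,len(q),np.percentile(q[:,0],[5,25,50,75]).round(4) if len(q) else '')
E
for i in side6 side8 side9; do echo $i; python3 fin.py pics/$i.npz; done
```

```text
side6
L 31 [-0.0615 -0.0604 -0.0595 -0.0584]
R 42 [-0.0547 -0.0538 -0.0527 -0.0516]
T 58 [-0.0557 -0.0547 -0.0539 -0.0525]
side8
L 33 [-0.0618 -0.0605 -0.0594 -0.0579]
R 39 [-0.0612 -0.0602 -0.0591 -0.0582]
T 70 [-0.0567 -0.0553 -0.0541 -0.0527]
side9
L 32 [-0.0613 -0.0601 -0.0591 -0.0585]
R 44 [-0.0607 -0.0599 -0.0592 -0.0577]
T 64 [-0.0565 -0.0549 -0.054  -0.0531]
```

The door is shut now: right fin at -0.0592, left at -0.0591. I'll raise carefully and give the top pane the same slow push and release.

>>> send_rows:
  rows:
    - [0,[-0.3,0,0],0]
    - [0,[-0.5,0,0],0]
    - [0,[0,0,-2],0]
    - [0,[0,0,-3],0]
    - [0,[0,0,-3],0]
    - [0,[0,0,-1.5],0]
    - [0,[0,3.2,0],0]
    - [0,[0,3.2,0],0]
    - [0,[0,3.1,0],0]
    - [0,[0,3,0],0]

```text
t: 15.8
tool_pos: [0.5334, 0.194, 0.2905]
tool_rot: [0.467, -3.107, 0.0]
contact_force: [-0.4, -0.2, -0.1]
opening: -0.0
grip_force: 0.0
```

```bash
python3 -c "
from h import *
own();shot('side','side10')"
for i in side4 side10; do echo $i; python3 fin.py pics/$i.npz; done
```

```text
t 15.8 own [-0.0189  0.0011] z 0.2905 head -162.92 F own [-0.42 -0.09] -0.08 open -0.0
side4
L 33 [-0.0618 -0.0604 -0.0591 -0.0579]
R 43 [-0.0189 -0.0174 -0.0166 -0.0155]
T 68 [-0.0565 -0.0545 -0.0537 -0.0523]
side10
L 32 [-0.0607 -0.0597 -0.0588 -0.0582]
R 43 [-0.0619 -0.0609 -0.0598 -0.0587]
T 62 [-0.0565 -0.0554 -0.0539 -0.0531]
```

>>> send_rows:
  rows:
    - [0,[0,0,2.5],0]
    - [0,[0,0,2.5],0]
    - [0,[0.3,0,0.9],0]
    - [0,[0.3,0,0],0]
    - [0,[0.3,0,0],0]
    - [0,[0.2,0,0],0]
    - [0,[0.2,0,0],0]
    - [0,[0.1,0,0],0]
    - [0,[0.1,0,0],0]
    - [0,[0,0,0],0]

```text
t: 17.1
tool_pos: [0.5235, 0.1898, 0.2328]
tool_rot: [-0.464, 3.094, 0.003]
contact_force: [14.3, 5.2, -4.2]
opening: -0.0001
grip_force: 7.3
```

```bash
python3 -c "
from h import *
own();shot('side','side11')"
python3 fin.py pics/side11.npz
```

```text
t 17.1 own [-0.0296 -0.    ] z 0.2328 head -162.93 F own [15.19  0.76] -4.19 open -0.0001
L 33 [-0.0619 -0.0607 -0.06   -0.0586]
R 40 [-0.062  -0.0604 -0.059  -0.0579]
T 68 [-0.0568 -0.0553 -0.0538 -0.0526]
```

The pane stops at the same place again, so the top is shut. Slow release, then over to the tare key.

>>> send_rows:
  rows:
    - [0,[-0.1,0,0],0]
    - [0,[-0.1,0,0],0]
    - [0,[-0.1,0,0],0]
    - [0,[-0.1,0,0],0]
    - [0,[-0.1,0,0],0]
    - [0,[-0.1,0,0],0]
    - [0,[-0.1,0,0],0]
    - [0,[-0.1,0,0],0]
    - [0,[-0.2,0,0],0]
    - [0,[-0.3,0,0],0]

```text
t: 18.4
tool_pos: [0.5321, 0.1926, 0.2313]
tool_rot: [-0.467, 3.107, 0.0]
contact_force: [0.2, -0.3, 0.3]
opening: -0.0002
grip_force: 0.0
```

>>> send_rows:
  rows:
    - [0,[0,0,-2],0]
    - [0,[0,0,-3],0]
    - [0,[0,0,-1],0]
    - [0,[3,0,0],0]
    - [0,[3,0,0],0]
    - [0,[3,0,0],0]
    - [0,[2.6,0,0],0]
    - [0,[0,0,0],0]

```text
t: 19.4
tool_pos: [0.4204, 0.1583, 0.2918]
tool_rot: [-0.466, 3.105, 0.0]
contact_force: [-0.1, 0.2, -0.7]
opening: -0.0003
grip_force: 0.0
```

```bash
python3 -c "
from h import *
own();shot('side','side12')"
python3 fin.py pics/side12.npz
```

```text
t 19.4 own [-1.374e-01  1.000e-04] z 0.2918 head -162.92 F own [-0.06  0.18] -0.7 open -0.0003
L 33 [-0.0616 -0.0601 -0.0591 -0.0583]
R 37 [-0.0612 -0.0604 -0.0593 -0.058 ]
T 68 [-0.0567 -0.055  -0.0539 -0.053 ]
```

Both are shut. Descending over the tare key.

>>> send_rows:
  rows:
    - [0,[0,0,4],0]
    - [0,[0,0,4],0]
    - [0,[0,0,4],0]
    - [0,[0,0,4],0]
    - [0,[0,0,4],0]
    - [0,[0,0,2],0]
    - [0,[0,0,1],0]
    - [0,[0,0,0.5],0]
    - [0,[0,0,0],0]

```text
t: 20.58
tool_pos: [0.4217, 0.1586, 0.0568]
tool_rot: [-0.466, 3.106, 0.0]
contact_force: [-0.3, -0.0, -0.1]
opening: -0.0001
grip_force: 0.0
```

```bash
python3 -c "
from h import *
own()"
```

```text
t 20.575 own [-0.1361 -0.    ] z 0.0568 head -162.92 F own [-0.32  0.08] -0.08 open -0.0001
```

>>> send_rows:
  rows:
    - [0,[0.2,0,0.2],0]
    - [0,[0,0,0.2],0]
    - [0,[0,0,0.1],0]
    - [0,[0,0,0.1],0]
    - [0,[0,0,0.1],0]
    - [0,[0,0,0],0]

```text
t: 21.32
tool_pos: [0.4195, 0.1579, 0.0496]
tool_rot: [-0.467, 3.106, 0.0]
contact_force: [0.6, 0.6, 2.5]
opening: 0.0001
grip_force: 1.6
```

>>> send_rows:
  rows:
    - [0,[0,0,0.1],0]
    - [0,[0,0,0],0]

```text
t: 21.58
tool_pos: [0.4195, 0.1579, 0.0494]
tool_rot: [0.467, -3.107, 0.0]
contact_force: [-3.6, -0.9, 9.3]
opening: -0.0002
grip_force: 4.7
```

The key is fully down: the force jumped from 2.5 to 9.3 N and the tool stopped. Brief hold, then slow release and rise.

>>> send_rows:
  rows:
    - [0,[0,0,0],0]
    - [0,[0,0,0],0]
    - [0,[0,0,-0.1],0]
    - [0,[0,0,-0.2],0]
    - [0,[0,0,-0.3],0]
    - [0,[0,0,-0.5],0]
    - [0,[0,0,-2],0]
    - [0,[0,0,-3],0]
    - [0,[0,0,-4],0]
    - [0,[0,0,-4],0]

```text
t: 22.82
tool_pos: [0.4186, 0.1577, 0.1901]
tool_rot: [0.466, -3.106, 0.0]
contact_force: [-0.2, 0.5, -0.7]
opening: -0.0001
grip_force: 0.0
```

>>> send_rows:
  rows:
    - [0,[0,0,-4],0]
    - [0,[0,0,-4],0]
    - [0,[0,0,0],0]
    - [0,[0,0,0],0]

```text
t: 23.32
tool_pos: [0.4187, 0.1577, 0.2683]
tool_rot: [0.466, -3.105, 0.0]
contact_force: [-0.6, 0.2, -1.2]
opening: -0.0003
grip_force: 0.0
```

```bash
python3 -c "
from h import *
own();shot('side','side13');d=shot('wrist','wrist13')
for u in (213,273,334): print(pt(d,u,185).round(4))"
python3 fin.py pics/side13.npz
```

```text
t 23.325 own [-1.392e-01  1.000e-04] z 0.2683 head -162.92 F own [-0.56  0.38] -1.18 open -0.0003
[0.4385 0.0949 0.0518]
[0.4199 0.1555 0.0518]
[0.4014 0.218  0.0479]
L 35 [-0.0618 -0.0602 -0.0596 -0.0588]
R 40 [-0.0611 -0.0604 -0.0591 -0.058 ]
T 49 [-0.0558 -0.055  -0.054  -0.0528]
```

```bash
python3 -c "
from h import *
print(ctrl.finish_job())"
```

```text
the job is handed in; nothing more can be done
None
```

I shut the top pane and right door (the door needed a second push after opening back about 6 mm), then pressed the tare key to its stop, let it come back up, and handed the job in at about 23 s; no verdict was returned.

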